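Gauge a microscope's eyepiece tube: go, then no-go

ROBOT

A 6-joint arm with a two-finger parallel gripper is mounted at the origin on the work surface. World frame = base frame: x ahead of the robot, y to its left, z up, the work surface at z = 0. Lengths are in m, angles in rad, forces in N, time in s.
With the tool pointing down it reaches from about 0.275 to 0.75 m from the base axis. Payload 10.2 kg.
Tool frame: the origin (TCP) lies midway between the tips of the shut fingers; the grasp point (between the pads) lies 19 mm behind it; z points along the fingers, y is the line along which they close (so a half turn about z gives the same grasp; the last joint's range is limited). The gripper opens to 88 mm and grips with 3 to 60 N. Pads are 18 mm wide; open, the fingers measure 123 mm over their backs; the gripper's body (75 mm by 187 mm) begins 45 mm behind the grasp point.
Start: joints at [-1.448, 0.313, 1.498, -0, 1.331, -0.223], TCP at [0.178, -0.494, 0.239] pointing down, gripper open.
Joint ranges: [-2.94, 2.94], [-0.97, 2.17], [0.19, 2.56], [-1.23, 4.37], [0.02, 3.11], [-2.88, 2.88]. Speed limits (rad/s): [2.39, 2.39, 3.01, 3.14, 3.14, 3.14].

INTERFACE

Orientations are given as a rotation vector (axis times angle).
In Python, from workcell import ctrl gives the robot as it stands.
- The arm moves only by the tool apply_moves, never from a script. Its arguments are lists of equal length, an entry for each row: "slide": the shift along the tool's x, y, z each as a share of 500 mm, from -1 to 1, a list of three; "twist": the turn about the tool's z as a share of pi rad, from -1 to 1. In form: {"slide": [[tx, ty, tz], ...], "twist": [twist, ...]}. A call has 1 to 10 rows; each row shifts and turns the commanded pose from where the row before left it, along the tool's axes as they then stand; what a row does not reach is not made up. A row lasts 1/8 s, in which the tool goes at most 62.5 mm and 10.7 degrees, less where a joint would pass 70% of its speed; a pose out of reach is approached as far as the arm can. A call with a number of a shift or a turn outside -1 to 1 is refused whole. A call with a gripper value outside its range is refused whole. "grip" is the closure, from -1 (fully open) to 1 (shut), set as the call begins (left out, the last holds). The fingers move at their own pace and stop on an object; the grip force is fixed at half the most. Time passes only in rows, so rows that do not move let the fingers close. It gives the time, the measured TCP pose, the force, the opening and the grip force at its end, in the units of the state.
- ctrl.get_obs(): the state, without advancing time (a new reading comes with each control period).
- ctrl.camera(name): name is "side" or "top"; returns a dict with "color" (384x512x3 uint8, red, green, blue), "camera_matrix" (3x3 intrinsics, pixels), "distortion" ([k1, k2, p1, p2, k3] as OpenCV has them; the pictures are not rectified), "rvec" (rotation vector, rad) and "tvec" (3), from world to camera coordinates, as OpenCV has them. Camera axes: x right, y down, z forward; pixel columns grow to the right and rows downward; lengths in m; the calibration is good to about 2 mm. A picture is of the moment at which its call begins. There is no depth.
- ctrl.finish_job(): hands the job in; it is judged then, once.
Trained networks look in a picture, given as the dict that the camera call returned (one of the last four; its "shot" number tells which), for a name from the list of things; names that differ only in an ending like _2 or _b are one class to them, and where a whole thing is asked for, a point or a joint stands for the part that bears it (a point fixed in the world has none). Each returns a list of dicts, best first, with "score" (0 to 1); they miss things now and then, are a little off and sometimes report something else, mostly with a low value. They report only what shows in the picture. A call takes as long as a camera call. They do not tell look-alikes from the thing itself.
- ctrl.spot_in(target, picture): "point" ([row, column] in pixels, amid what is visible of it).
- ctrl.pinpoint(target, picture): "point" ([row, column] in pixels: a listed point, or the origin of a listed thing).
The state is a dict: "time_s": time; "joint_pos": joint angles; "dq": joint speeds; "effort": joint torques, N m; "position": TCP position; "tcp_rot": TCP orientation; "force": force on the tool from outside, world axes, zero at the start; "torque": the same for the moment, N m; "grip_width": opening from 0.0 (shut) to 1.0 (fully open); "finger_force": force on a finger pad.
Only numpy, scipy, OpenCV 4.12 (cv2) and the standard library are available. Lean on these libraries where they do the work, as an engineer would, in place of code of your own. Each camera call takes 0.05 s, during which the arm holds its last target. There are 200 camera calls.

TASK

Check the open eyepiece tube of the microscope head with the blue-handled plug gauge from the rack: ease its long go end (green collar) fully into the tube until the collar bears on the rim with a light push, and draw it out again. Turn the gauge end for end, set its short no-go end (red collar) square and centred on the mouth of the same tube, and press steadily to confirm that it is refused; each time hold a push of about 8 N for half a second, feeling your way and never forcing it (30 N would mark the tube). Then lay the gauge gently back in the place in the rack it came from, either way round, let go of it, and leave everything else on the bench where it is.

Things in the scene. Friction and masses are not known exactly. Their poses are not given: they have to be found in the camera images.
- gauge_mid (a point): centre of the plug gauge's handle: BLUE, hexagonal, 28 mm across flats, 70 mm long with its round 28 mm end collars (green: go, red: no-go). x runs along the gauge from no-go to go end, z up as it lies in the rack. It starts level in either of the rack's two places, two flats upright, to be pinched across them from above
- gauge_go (a point): centre of the go end's face, 65 mm from the handle's centre along +x: bright steel plug, 23 mm diameter, 30 mm long from its face to the green collar, the first 1 mm 22 mm in diameter as a lead-in. Axes as gauge_mid
- gauge_nogo (a point): centre of the no-go end's face, 49 mm from the handle's centre along -x: bright steel plug, 26.5 mm diameter, 14 mm long from its face to the red collar. Axes as gauge_mid
- gauge: the whole blue-handled gauge, 114 mm long, about 0.24 kg; same origin and axes as gauge_mid. Grip it firmly: in a slack grip a load on an end swings it. Pressed on the rim by a stiff arm, the force grows by 10 to 30 N per mm
- bore_axis (a point): point on the axis of the OPEN eyepiece tube (bright rim, black inside; bore 24 mm wide and over 45 mm deep, outside 32 mm), level, 135 mm above the bench. x points along the bore INTO the tube, z up. It marks where the rim is with the dioptre thread right in; the rim stands 0 to 12 mm nearer (-x), as the thread was left, which is not measured: find it by touch
- head_stand: white binocular microscope head on a grey service plinth, fixed, tubes included (the thread does not give under a push); origin on the bench under the plinth's middle, axes as bore_axis, which lies at x -115, y -32, z 135 mm. The other tube, at y +32, has a black dust cap (37 mm wide, at x -118). Highest point 167 mm; plinth plate 170 by 150 by 14 mm
- rack: wooden rack with black V rests, fixed; origin on the bench under its middle. Board 110 (x) by 196 (y) by 10 mm. Places at y -46 and +46 mm: a gauge lies along x, its handle's centre at x 0, 52 mm above the bench, on V rests 8 mm thick at x -26 and +26 mm that end below the handle's mid-height and centre a handle set down in them, either way round
- spare_mid (a point): centre of the handle of the other plug gauge, YELLOW handle, for wider tubes, in the rack's other place; same handle, plugs 29.4 and 32.6 mm; not to be used
- eyepiece_a_mid (a point): middle of a black eyepiece standing on the bench, 35 mm wide, 54 mm tall
- eyepiece_b_mid (a point): middle of a second black eyepiece standing on the bench, 35 mm wide, 54 mm tall
- objective_mid (a point): middle of a steel objective lens with a yellow ring standing on its nose, 25 mm wide, 42 mm tall
- blower_mid (a point): middle of the bulb of a black rubber lens blower standing on the bench, 58 mm wide, 115 mm tall, 40 mm above its foot
- driver_grip (a point): handle of a small blue screwdriver lying on the bench, 160 mm long
- dish_mid (a point): middle of an empty glass dish, 90 mm wide, 16 mm tall
- cleaner_mid (a point): middle of an amber bottle, 44 mm wide, 100 mm tall
Mind the look-alikes: they are no part of the job. Several things have the shape of the gauge; the one meant has the colours described above.

How it is judged:
On the way, in this order (a step that is already met when the one before it is completed fails the run):
1. the go end is fully home in the open tube: its green collar pressed on the rim with 2 to 20 N, the plug on the bore's axis within 4 mm and 0.08 rad, for 0.2 s (contact force between gauge_c3 and head_stand between 2 and 20 N and x of gauge_go in the frame of bore_axis between 0.014 and 0.034 m and y of gauge_go in the frame of bore_axis between -0.004 and 0.004 m and z of gauge_go in the frame of bore_axis between -0.004 and 0.004 m and angle between the x axis of gauge_mid and the x axis of bore_axis, either way round below 0.08 rad), for 0.2 s.
2. the no-go end is refused: its face pressed on the open tube's rim with 4 to 20 N, centred within 3 mm sideways and in height, square within 0.08 rad, for 0.3 s (contact force between gauge_c7 and head_stand between 4 and 20 N and x of gauge_nogo in the frame of bore_axis between -0.0155 and 0.003 m and y of gauge_nogo in the frame of bore_axis between -0.003 and 0.003 m and z of gauge_nogo in the frame of bore_axis between -0.003 and 0.003 m and angle between the x axis of gauge_mid and the x axis of bore_axis, either way round below 0.08 rad), for 0.3 s.
At the end, for the whole second after the job is handed in: the blue gauge lies at rest in the rack, in the place it came from: its handle's centre within 8 mm of where it started, along the rack within 0.12 rad, either way round (distance of gauge_mid from where it was at the start of the episode below 0.008 m and angle between the x axis of gauge_mid and the x axis of rack, either way round below 0.12 rad and linear speed of gauge below 0.02 m/s); the robot touches nothing.
It fails at once if the gauge is pushed against the head harder than 30 N (contact force between gauge and head_stand above 30 N).
It fails at once if the gauge is dropped: it falls free of the fingers at over 0.5 m/s (linear speed of gauge above 0.5 m/s and contact force between gauge and the fingers below 0.1 N).
It fails at once if the gauge is rammed into the rack with over 40 N (contact force between gauge and rack above 40 N).
It fails at once if another thing on the bench is moved by more than 20 mm (distance of any of spare_mid, eyepiece_a_mid, eyepiece_b_mid, objective_mid, blower_mid, driver_grip, dish_mid, cleaner_mid from where it was at the start of the episode above 0.02 m).
It also fails if it takes over 72 s, if anything falls off the work surface, if the arm or the gripper's body presses on something with over 40 N, if the wrist force passes 120 N, or if a joint passes its speed limit or range.

## Working session

There is one attempt and no reset: what is moved stays moved. The work goes in short steps, Python scripts to look and compute and a tool call to move; the robot and the scene stay as the last step left them, time stands still between calls to the robot, and variables do not carry over. Pictures are saved under pics/ and viewed, at most 10 in all, crops included, and the job is handed in when it is done.

Besides the shell and the picture viewer there is one more tool, called after ">>>" as name([rows], argument=value, ...), one row to a line, values as JSON. apply_moves: Moves the arm, as the interface text tells. Its arguments: {"type":"object","properties":{"slide":{"type":"array"},"twist":{"type":"array"},"grip":{"type":"number"}},"required":["slide","twist"]}

```bash
mkdir -p pics
cat > h.py <<'E'
import numpy as np, cv2
from workcell import ctrl
def cam(n,save=None):
    p=ctrl.camera(n)
    if save: cv2.imwrite('pics/'+save,p['color'][:,:,::-1])
    return p
def ray(p,rc):
    u=cv2.undistortPoints(np.array([[[rc[1],rc[0]]]],float),p['camera_matrix'],np.array(p['distortion'],float))[0,0]
    R=cv2.Rodrigues(np.array(p['rvec'],float))[0];t=np.array(p['tvec'],float).ravel()
    d=R.T@np.array([u[0],u[1],1]);return -R.T@t,d/np.linalg.norm(d)
def atz(p,rc,z):
    o,d=ray(p,rc);return o+d*(z-o[2])/d[2]
def tri(a,b):
    (o1,d1),(o2,d2)=a,b
    A=np.c_[d1,-d2];s=np.linalg.lstsq(A,o2-o1,rcond=None)[0]
    x,y=o1+s[0]*d1,o2+s[1]*d2;return (x+y)/2,np.linalg.norm(x-y)
def proj(p,X):
    q=cv2.projectPoints(np.array(X,float).reshape(-1,3),np.array(p['rvec'],float),np.array(p['tvec'],float),p['camera_matrix'],np.array(p['distortion'],float))[0].reshape(-1,2);return q[:,::-1]
E
python3 - <<'E'
from h import *
np.set_printoptions(precision=3,suppress=True)
t=cam('top','top0.png');s=cam('side','side0.png')
for n in ['gauge_mid','gauge_go','gauge_nogo','spare_mid','bore_axis','head_stand','rack']:
    for nm,p in(('top',t),('side',s)):
        print(n,nm,[(np.round(d['point'],1).tolist(),round(d['score'],2)) for d in ctrl.pinpoint(n,p)[:4]])
for p in(t,s): print(ray(p,(192,256)))
o=ctrl.get_obs();print(o['position'],o['tcp_rot'],o['force'],o['torque'])
a=np.hstack([t['color'],s['color']])
E
```

```text
gauge_mid top [([165.7, 359.8], 0.87), ([211.9, 317.5], 0.76), ([217.5, 299.3], 0.62), ([202.1, 267.2], 0.58)]
gauge_mid side [([222.1, 252.0], 0.87), ([266.0, 267.3], 0.84), ([301.1, 349.2], 0.74), ([147.2, 183.0], 0.47)]
gauge_go top [([218.5, 298.6], 0.66), ([182.9, 368.9], 0.63), ([200.0, 286.8], 0.51)]
gauge_go side [([251.7, 249.4], 0.9), ([237.1, 267.9], 0.75), ([318.0, 330.4], 0.71)]
gauge_nogo top [([210.1, 335.1], 0.67), ([208.5, 253.6], 0.65), ([148.5, 354.5], 0.63)]
gauge_nogo side [([214.1, 239.9], 0.76), ([288.3, 364.4], 0.67), ([280.0, 281.8], 0.59)]
spare_mid top [([241.2, 326.5], 0.88)]
spare_mid side [([287.1, 237.2], 0.82), ([246.0, 338.3], 0.29)]
bore_axis top [([203.1, 199.6], 0.62)]
bore_axis side [([151.9, 217.4], 0.9)]
head_stand top [([170.7, 204.8], 0.86), ([151.6, 318.4], 0.43)]
head_stand side [([164.3, 258.7], 0.77)]
rack top [([227.4, 317.1], 0.71)]
rack side [([285.9, 251.0], 0.89)]
(array([ 0.518, -0.012,  1.321]), array([ 0.08 ,  0.01 , -0.997]))
(array([ 0.341, -0.674,  0.882]), array([ 0.257,  0.629, -0.734]))
[ 0.178 -0.494  0.239] [ 3.095  0.54  -0.   ] [ 0.024 -0.216  0.687] [-0.002 -0.011  0.006]
```

View pics/top0.png

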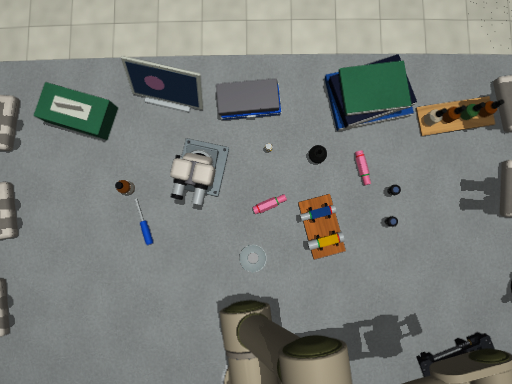

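View pics/side0.png

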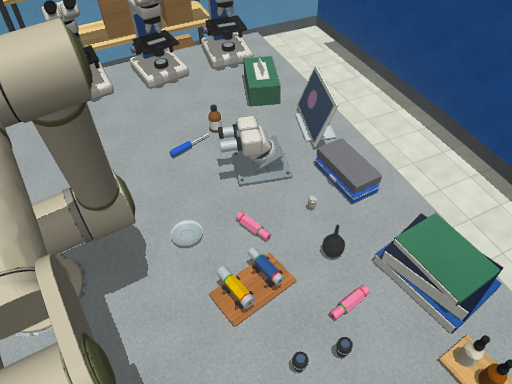

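The candidates shaped like the gauge are:
- Pink on the bench: top (203,268) and (166,360).
- Yellow in the rack: top (241,326), side (287,237).
- Blue in the rack: top (212,318), side (266,267). This one fits, as it has the blue handle and lies in a rack place.

I'll confirm it in a crop.

Run:
```python
from h import *
np.set_printoptions(precision=4,suppress=True)
t=cam('top');s=cam('side')
def best(n,p,near):
    L=ctrl.pinpoint(n,p); L=[d for d in L if np.hypot(*(np.array(d['point'])-near))<30]
    L.sort(key=lambda d:-d['score']);return [(np.round(d['point'],1).tolist(),round(d['score'],2)) for d in L[:3]]
for n,a,b in [('gauge_mid',(212,318),(266,267)),('gauge_go',(212,318),(266,267)),('gauge_nogo',(212,318),(266,267)),('spare_mid',(241,326),(287,237)),('bore_axis',(203,199),(152,217)),('head_stand',(170,205),(164,258)),('rack',(227,317),(286,251))]:
    A=best(n,t,a);B=best(n,s,b);print(n,A,B)
    if A and B: print('   tri',*tri(ray(t,A[0][0]),ray(s,B[0][0])))
print('mid z.052',atz(t,(211.9,317.5),.052),atz(s,(266,267.3),.052))
print('spare z.052',atz(t,(241.2,326.5),.052),atz(s,(287.1,237.2),.052))
print('bore .135',atz(t,(203.1,199.6),.135),atz(s,(151.9,217.4),.135))
print('go',atz(s,(251.7,249.4),.052),'nogo',atz(s,(280,281.8),.052))
c1=cv2.resize(s['color'][230:320,200:310],None,fx=4,fy=4,interpolation=cv2.INTER_CUBIC)
c2=cv2.resize(s['color'][105:195,200:300],None,fx=4,fy=4,interpolation=cv2.INTER_CUBIC)
cv2.imwrite('pics/c1.png',np.hstack([c1,c2])[:,:800,::-1])
c1=cv2.resize(t['color'][185:265,290:355],None,fx=6,fy=6,interpolation=cv2.INTER_CUBIC)
c2=cv2.resize(t['color'][130:210,160:232],None,fx=6,fy=6,interpolation=cv2.INTER_CUBIC)
cv2.imwrite('pics/c2.png',np.hstack([c1,c2])[:,:800,::-1])
```

```text
gauge_mid [([210.1, 318.7], 0.85)] [([266.3, 266.9], 0.65), ([282.2, 282.0], 0.61), ([250.4, 246.9], 0.26)]
   tri [ 0.5585 -0.1994  0.048 ] 0.0027668997963250946
gauge_go [([215.7, 300.1], 0.74)] [([237.8, 266.4], 0.61), ([251.0, 247.9], 0.55), ([265.9, 268.4], 0.53)]
   tri [ 0.5603 -0.1425  0.0917] 0.03990670730383426
gauge_nogo [([206.8, 333.8], 0.69)] [([283.6, 280.5], 0.77)]
   tri [ 0.57   -0.2507  0.0359] 0.0008659687445805169
spare_mid [([240.8, 324.6], 0.56), ([213.5, 318.5], 0.48)] [([287.6, 233.5], 0.83)]
   tri [ 0.4611 -0.2174  0.0439] 0.0008201866364546847
bore_axis [([203.3, 196.0], 0.61)] [([149.8, 219.1], 0.57)]
   tri [0.5802 0.1833 0.1176] 0.0025838182017479424
head_stand [([168.6, 200.6], 0.79)] [([167.7, 260.3], 0.69)]
   tri [ 0.7091  0.188  -0.0132] 0.005795840193776049
rack [([229.4, 320.0], 0.91)] [([286.0, 250.4], 0.6)]
   tri [ 0.5017 -0.2101  0.0081] 0.008787099969443579
mid z.052 [ 0.5539 -0.1953  0.052 ] [ 0.5573 -0.201   0.052 ]
spare z.052 [ 0.4605 -0.2223  0.052 ] [ 0.468  -0.2242  0.052 ]
bore .135 [0.5811 0.1693 0.135 ] [0.566  0.1576 0.135 ]
go [ 0.534  -0.1436  0.052 ] nogo [ 0.5724 -0.2512  0.052 ]
```

View pics/c1.png

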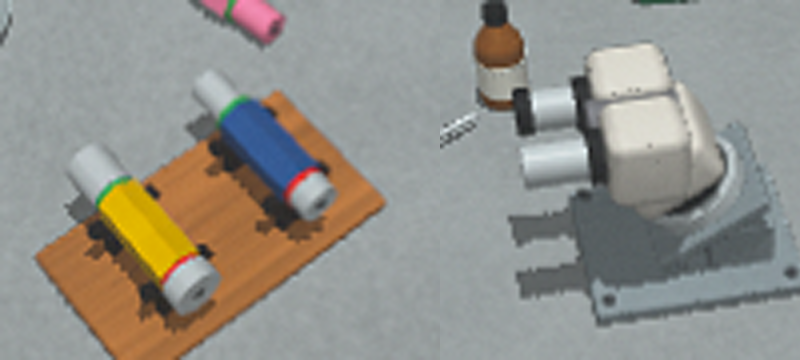

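View pics/c2.png

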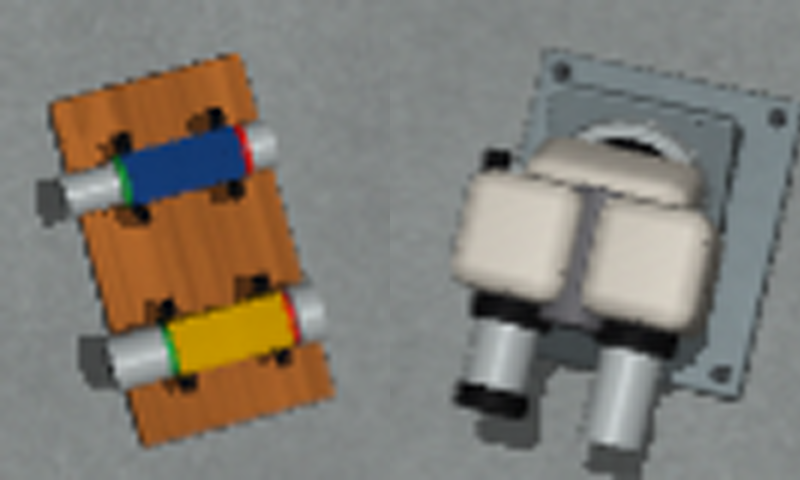

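The blue handle sits at crop (185,165). Its green collar (go) is toward +y and its red collar (no-go) toward -y, and it shares the rack with the yellow spare, so this is the gauge. The open tube is the one at crop (615,440) in the top view; the capped one is at (490,400). Next I'll refine both positions.

Run:
```python
from h import *
np.set_printoptions(precision=4,suppress=True,linewidth=200)
t=cam('top');s=cam('side')
def blob(p,lo,hi,near,z):
    hsv=cv2.cvtColor(p['color'],cv2.COLOR_RGB2HSV);m=cv2.inRange(hsv,lo,hi)
    n,l,st,c=cv2.connectedComponentsWithStats(m)
    k=min([i for i in range(1,n) if st[i,4]>60],key=lambda i:np.hypot(c[i][1]-near[0],c[i][0]-near[1]))
    pts=np.argwhere(l==k);P=np.array([atz(p,q,z)[:2] for q in pts]);m=P.mean(0)
    w,v=np.linalg.eigh(np.cov((P-m).T));d=v[:,1];d=d if d[1]>0 else -d
    print(st[k,4],'ctr',m,'yaw',np.arctan2(d[1],d[0]),'len',np.sqrt(12*w[::-1]))
for p,a,b in((t,(212,318),(241,326)),(s,(266,267),(287,237))):
    for z in(.052,.062):
        blob(p,(105,120,60),(125,255,255),a,z);blob(p,(20,150,100),(32,255,255),b,z)
# tube: brightness rows
g=cv2.cvtColor(t['color'],cv2.COLOR_RGB2GRAY)
print(g[182:210,188:214])
f=lambda x,y:(130+y/6,160+(x-390)/6)
C=[atz(t,f(*q),.014) for q in((545,50),(740,398),(800,100))];print('plinth',C)
```

```text
162 ctr [ 0.5535 -0.2041] yaw 1.8219107757672623 len [0.0624 0.0272]
177 ctr [ 0.4642 -0.227 ] yaw 1.8091233200030155 len [0.061  0.0294]
162 ctr [ 0.5532 -0.2026] yaw 1.8219107757672626 len [0.0619 0.027 ]
177 ctr [ 0.4647 -0.2253] yaw 1.8091233200030157 len [0.0605 0.0291]
243 ctr [ 0.5549 -0.1985] yaw 1.7130322472633743 len [0.0599 0.029 ]
312 ctr [ 0.465  -0.2215] yaw 1.7842670551887774 len [0.0627 0.0317]
243 ctr [ 0.5524 -0.2043] yaw 1.7130322472633739 len [0.0592 0.0286]
312 ctr [ 0.4635 -0.2269] yaw 1.784267055188778 len [0.0619 0.0313]
[[ 96 101 108 102  91  76  77  90  99 115 128 143 154 157 163 171 177 184 189 185 174 160 116  78  68 109]
 [ 75  86 100  97  90  80  70  42  27  35  55  62  92  83 126 146 160 171 173 165 157 130  81  70  65 127]
 [ 44  38  42  45  65  67  63  30  15  15  18  20  22  30  49  59  87 108 125 120 110  85  68  65  65 128]
 [ 67  68  68  60  49  39  28  16  14  16  18  24  26  24  21  19  23  23  42  45  59  60  63  64  69 127]
 [ 68  68  67  68  69  57  26  17  15  18  22  27  28  24  19  18  15  14  12  10  57  64  65  69  70 128]
 [ 69  68  69 
[... 1854 characters left out ...]
 128 104  70 126 140 138 137 140 139 139 140 139 141 139]
 [136 132 131 132 132  88  74  74  74  71  72  73  69  74  73 125 140 138 133 135 136 136 138 139 140 139]
 [135 133 134 133 129  85  71  76  75  72  71  74  74  74  80 125 136 134 132 132 133 135 136 138 142 140]
 [134 134 134 134  92  71  71  72  73  71  71  72  73  73 130 135 133 136 139 139 138 137 140 141 141 139]
 [133 133 135 132 130  91  80  80  81  74  72  74  74  72 128 135 134 134 140 141 140 136 138 139 137 137]
 [133 133 133 132 133 136 135 135 134  92  80  80  81  82 132 138 137 136 141 140 135 135 138 136 136 138]]
plinth [array([0.8054, 0.2349, 0.014 ]), array([0.6094, 0.1257, 0.014 ]), array([0.7753, 0.0921, 0.014 ])]
```

>>> apply_moves([
  [0,0,0],
  [0,0,0],
  [0,0,0],
  [0,0,0],
  [0,0,0],
  [0,0,0],
  [0,0,0],
  [0,0,0],
], twist=[-0.0585,-0.0585,-0.0585,-0.0585,-0.0585,-0.0585,-0.0585,-0.0585], grip=-1)

```text
time_s: 2.7
position: [0.1779, -0.4939, 0.2387]
tcp_rot: [1.926, 2.482, 0.0]
force: [-0.2, 0.2, 0.6]
grip_width: 0.999
finger_force: 0.0
```

>>> apply_moves([
  [0.0482,0.109,0],
  [0.0482,0.109,0],
  [0.0482,0.109,0],
  [0.0482,0.109,0],
  [0.0482,0.109,0],
  [0.0482,0.109,0],
  [0.0482,0.109,0],
  [0.0482,0.109,0],
  [0,0,0],
], twist=[0,0,0,0,0,0,0,0,0])

```text
time_s: 3.82
position: [0.556, -0.1984, 0.2381]
tcp_rot: [-1.927, -2.481, -0.001]
force: [-0.7, 0.3, -0.5]
grip_width: 0.999
finger_force: 0.0
```

>>> apply_moves([
  [-0.006,0,0.1],
  [0,0,0.1],
  [0,0,0.1],
  [0,0,0.06],
  [0,0,0.03],
  [0,0,0.02],
  [0,0,0],
], twist=[0,0,0,0,0,0,0])

```text
time_s: 4.7
position: [0.5549, -0.2042, 0.0341]
tcp_rot: [1.933, 2.476, 0.0]
force: [-0.7, 0.3, 0.5]
grip_width: 0.996
finger_force: 0.0
```

Run:
```python
from h import *
s=cam('side');o=ctrl.get_obs();print(o['position'],o['force'],o['grip_width'])
c1=cv2.resize(s['color'][200:320,190:320],None,fx=5,fy=5,interpolation=cv2.INTER_CUBIC)
cv2.imwrite('pics/g1.png',c1[:,:,::-1])
```

```text
[ 0.55513551 -0.20429043  0.03453585] [-0.54552679 -0.16624554 -0.24975295] 1.0020453138331324
```

View pics/g1.png

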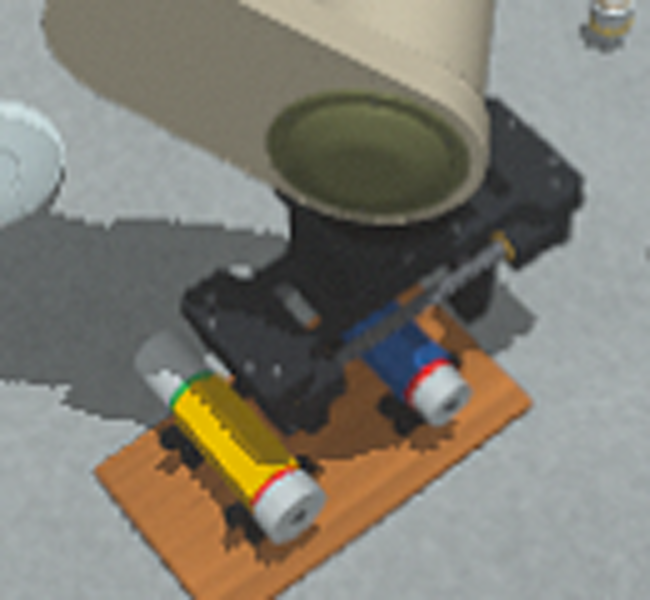

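The fingers straddle the blue handle at crop (400,340), and the yellow gauge is clear of them. I'll close the gripper.

>>> apply_moves([
  [0,0,0],
  [0,0,0],
  [0,0,0],
  [0,0,0],
  [0,0,0],
  [0,0,0],
  [0,0,0],
  [0,0,0],
], twist=[0,0,0,0,0,0,0,0], grip=1)

```text
time_s: 5.75
position: [0.5551, -0.2039, 0.0338]
tcp_rot: [1.933, 2.476, 0.0]
force: [2.0, 1.0, 0.3]
grip_width: 0.312
finger_force: 30.0
```

Run:
```python
from h import *
o=ctrl.get_obs();print(o['position'],o['tcp_rot'],o['force'],o['torque'],o['grip_width'],o['finger_force'])
```

```text
[ 0.55505993 -0.20394263  0.0338051 ] [1.93262400e+00 2.47599512e+00 4.72262707e-04] [2.04532689 1.04544527 0.34491785] [ 0.01745079 -0.49319063  0.03186106] 0.31157463249885003 29.99509345041588
```

>>> apply_moves([
  [0,0,-0.02],
  [0,0,-0.05],
  [0,0,-0.06],
  [0,0,-0.036],
  [0,0,0],
  [0,0,0],
], twist=[0,0,0,0,0,0])

```text
time_s: 6.5
position: [0.5543, -0.2037, 0.1159]
tcp_rot: [-1.932, -2.475, 0.0]
force: [-0.1, -1.1, -2.3]
grip_width: 0.313
finger_force: 30.0
```

>>> apply_moves([
  [0.07,0,0],
  [0.1022,0.0055,0],
  [0.1022,0.0055,0],
  [0.1022,0.0055,0],
  [0.1022,0.0055,0],
  [0.1022,0.0055,0],
  [0.1022,0.0055,0],
  [0.1022,0.0055,0],
  [0.03,0.0055,0],
  [0,0,0],
], twist=[0,0,0,0,0,0,0,0,0,0])

```text
time_s: 7.75
position: [0.4769, 0.197, 0.1161]
tcp_rot: [-1.931, -2.477, 0.002]
force: [-0.5, -0.7, -2.4]
grip_width: 0.314
finger_force: 30.0
```

>>> apply_moves([
  [0,0,0],
  [0,0,0],
  [0,0,0],
  [0,0,0],
  [0,0,0],
  [0,0,0],
  [0,0,0],
  [0,0,0],
  [0,0,0],
  [0,0,0],
], twist=[0.0585,0.0585,0.0585,0.0585,0.0585,0.0585,0.0585,0.0585,0.0585,0.0585])

```text
time_s: 9.0
position: [0.4776, 0.1951, 0.1164]
tcp_rot: [3.141, -0.047, -0.001]
force: [-0.4, 0.2, -2.7]
grip_width: 0.313
finger_force: 30.0
```

>>> apply_moves([
  [0,0,0],
  [0,0,0],
  [0,0,0],
], twist=[0.0585,0,0])

```text
time_s: 9.38
position: [0.4774, 0.1961, 0.1166]
tcp_rot: [3.125, -0.318, -0.0]
force: [-0.0, -0.1, -3.0]
grip_width: 0.311
finger_force: 30.0
```

Run:
```python
from h import *
np.set_printoptions(precision=4,suppress=True,linewidth=200)
o=ctrl.get_obs();r=o['tcp_rot'];print(o['time_s'],o['position'],r,2*np.arctan2(r[1],r[0]),o['force'],o['torque'],o['grip_width'],o['joint_pos'])
s=cam('side','x.png');t=cam('top')
for n in('gauge_go','bore_axis','gauge_mid'):
  for p in(t,s):print(n,[(np.round(d['point'],1).tolist(),round(d['score'],2)) for d in ctrl.pinpoint(n,p)[:3]])
c1=cv2.resize(t['color'][175:245,175:240],None,fx=6,fy=6,interpolation=cv2.INTER_CUBIC)
c2=cv2.resize(s['color'][115:185,185:250],None,fx=6,fy=6,interpolation=cv2.INTER_CUBIC)
cv2.imwrite('pics/a1.png',np.hstack([c1,c2])[:,:,::-1])
```

```text
9.375 [0.4774 0.1961 0.1166] [ 3.1253 -0.3184 -0.0004] -0.2030305195289455 [-0.0182 -0.0505 -3.0386] [-0.0072  0.0398 -0.0109] 0.3105037379651972 [ 0.1625  0.4254  1.6818 -0.0001  1.0348  1.9364]
gauge_go [([182.7, 366.4], 0.65), ([195.7, 285.8], 0.61), ([215.9, 194.4], 0.57)]
gauge_go [([238.0, 264.3], 0.87), ([320.4, 330.9], 0.63), ([148.8, 206.8], 0.56)]
bore_axis [([202.5, 200.4], 0.82)]
bore_axis [([148.2, 220.6], 0.93)]
gauge_mid [([227.7, 318.8], 0.66), ([164.6, 363.5], 0.57), ([202.5, 270.2], 0.56)]
gauge_mid [([300.4, 350.1], 0.95), ([224.2, 250.2], 0.89), ([151.3, 187.4], 0.63)]
```

View pics/a1.png

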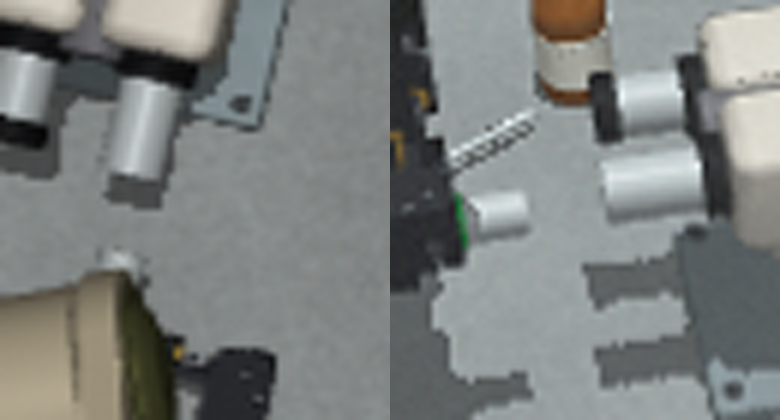

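Top view: the tube rim is at crop (134,176) and the gauge tip at (124,260), about 3 mm to the right of the tube's axis. The side view agrees, with the tip about 14 crop px below the extended axis. I'll fit the silhouettes to get numbers.

```bash
cat > sil.py <<'E'
from h import *
from scipy.ndimage import map_coordinates, gaussian_filter
def lines(p,P,yaw,r,s):
    a=np.array([np.cos(yaw),np.sin(yaw),0]);R=cv2.Rodrigues(np.array(p['rvec'],float))[0];C=-R.T@np.array(p['tvec'],float).ravel()
    v=C-P;v-=a*(v@a);d=np.linalg.norm(v);v/=d;n=np.cross(a,v);c=r/d;q=np.sqrt(1-c*c)
    return [np.array([P+a*t+r*(c*v+sg*q*n) for t in s]) for sg in(1,-1)]
def edge(p,P,yaw,r,s):
    g=gaussian_filter(cv2.cvtColor(p['color'],cv2.COLOR_RGB2GRAY).astype(float),.5);out=[]
    for L in lines(p,P,yaw,r,s):
        q=proj(p,L);d=q[-1]-q[0];d/=np.linalg.norm(d);n=np.array([-d[1],d[0]])
        f=lambda k:map_coordinates(g,(q+k*n).T,order=1)
        out.append(abs((f(.5)-f(-.5)).mean()))
    return np.array(out)
def scan(p,P0,yaw,r,s,es):
    n=np.array([-np.sin(yaw),np.cos(yaw),0]);return np.array([edge(p,P0+e*n,yaw,r,s) for e in es])
E
python3 - <<'E'
from sil import *
np.set_printoptions(precision=1,suppress=True,linewidth=220)
t=cam('top');s=cam('side');es=np.arange(-12,12.1,1)/1000
o=ctrl.get_obs();G=np.array([*o['position'][:2],.135]);gy=-.203
B=np.array([.582,.176,.135])
print('e',es*1000)
for nm,p in(('top',t),('side',s)):
    q=proj(p,[B,G+.065*np.array([np.cos(gy),np.sin(gy),0])]);print(nm,'proj bore,go',q)
    for yaw in(-.24,-.22,-.205,-.19,-.17):
        S=scan(p,B,yaw,.016,np.linspace(.004,.03,20),es);pk=S.argmax(0);print('tube',yaw,es[pk]*1000,S.max(0))
    S=scan(p,B,-.205,.016,np.linspace(.004,.03,20),es);print(S.T)
    S=scan(p,G,gy,.0115,np.linspace(.050 if nm=='top' else .042,.061,12),es);print('gauge',es[S.argmax(0)]*1000);print(S.T)
E
```

```text
e [-12. -11. -10.  -9.  -8.  -7.  -6.  -5.  -4.  -3.  -2.  -1.   0.   1.   2.   3.   4.   5.   6.   7.   8.   9.  10.  11.  12.]
top proj bore,go [[202.8 197.4]
 [216.6 194.8]]
tube -0.24 [ 5. -2.] [29.4 19.7]
tube -0.22 [ 5. -3.] [29.8 19.5]
tube -0.205 [ 5. -3.] [29.7 19.7]
tube -0.19 [ 5. -3.] [29.4 19.7]
tube -0.17 [ 4. -3.] [28.9 19.6]
[[ 1.2  2.1  3.   4.   5.3  7.2  9.5 10.8 12.6 16.4 21.9 25.7 21.2  9.   7.1 20.4 27.8 29.7 27.7 24.4 21.  18.3 16.3 15.3 15.5]
 [10.8 15.3 16.3 15.5 14.4 14.2 15.2 16.9 18.7 19.7 19.2 17.  13.2  7.6  0.9  5.1  7.9  7.   4.3  1.7  0.   0.8  1.3  1.2  1.2]]
gauge [ -4. -12.]
[[ 0.4  0.6  1.6  3.   5.4  9.1 13.4 17.8 18.6 18.4 14.2  6.5  5.9 15.1 15.4  9.1  3.7  0.5  5.9 10.4  6.5  2.6 10.2 12.7 12.2]
 [12.8 12.3  9.9  5.2  0.2  3.4  5.3  6.1  6.6  6.3  4.   0.7  3.5  6.6  9.1 10.6 10.7  9.9  7.3  4.7  2.3  1.1  0.5  0.3  0.3]]
side proj bore,go [[146.6 220.4]
 [149.  206.2]]
tube -0.24 [ 0. 12.] [29.5 37.2]
tube -0.22 [ 0. 12.] [29.9 38.1]
tube -0.205 [ 0. 11.] [29.8 38.8]
tube -0.19 [-1. 11.] [29.7 39.7]
tube -0.17 [-1. 11.] [29.8 40.5]
[[ 3.8  3.5  3.   2.2  0.8  1.7  5.   9.3 15.1 21.  25.8 29.1 29.8 26.6 20.9 14.3  7.   0.2  6.7 12.2 16.7 20.  21.7 22.1 22. ]
 [ 9.   9.9 10.6 11.2 12.1 13.8 16.2 19.  22.  24.  24.2 22.8 20.1 16.6 13.2 10.7  8.9  8.1 10.  14.6 20.8 28.3 35.3 38.8 38.7]]
gauge [-4. -5.]
[[ 0.1  1.4  3.5  6.6 10.7 15.9 21.8 26.2 28.8 28.3 24.3 17.3  8.5  0.6  9.  15.9 20.5 23.4 24.6 24.6 24.  23.1 22.3 21.8 22.1]
 [ 5.1  7.4  9.1 12.2 15.6 19.1 22.5 24.  23.3 20.8 17.2 13.3  9.7  6.8  4.7  2.9  1.3  0.3  0.6  1.1  1.3  1.   0.5  0.2  1.4]]
```

>>> apply_moves([
  [0,-0.0076,0],
  [0.03,0,0],
  [0.02,0,0],
  [0.006,0,0],
  [0,0,0],
  [0,0,0],
], twist=[0,0,0,0,0,0])

```text
time_s: 10.62
position: [0.505, 0.195, 0.1167]
tcp_rot: [3.125, -0.322, -0.0]
force: [-0.3, 0.4, -2.6]
grip_width: 0.316
finger_force: 30.0
```

Run:
```python
from sil import *
np.set_printoptions(precision=1,suppress=True,linewidth=220)
t=cam('top');s=cam('side');es=np.arange(-8,8.1,.5)/1000
o=ctrl.get_obs();r=o['tcp_rot'];gy=2*np.arctan2(r[1],r[0]);G=np.array([*o['position'][:2],.135]);print(np.round(o['position'],4),gy,o['force'],o['torque'])
a=np.array([np.cos(gy),np.sin(gy),0]);F=G+.065*a+.007*a
print('e',es[::2]*1000)
for nm,p in(('top',t),('side',s)):
    print(nm,proj(p,[G+.065*a,F]))
    for yaw in(gy,):
        S=scan(p,F,yaw,.016,np.linspace(.004,.028,20),es);print('tube',es[S.argmax(0)]*1000);print(S[::2].T)
    S=scan(p,G,gy,.0115,np.linspace(.046 if nm=='top' else .042,.061,12),es);print('gauge',es[S.argmax(0)]*1000);print(S[::2].T)
c1=cv2.resize(t['color'][180:230,175:225],None,fx=8,fy=8,interpolation=cv2.INTER_CUBIC)
c2=cv2.resize(s['color'][125:175,190:240],None,fx=8,fy=8,interpolation=cv2.INTER_CUBIC)
cv2.imwrite('pics/a2.png',np.hstack([c1,c2])[:,:,::-1])
```

```text
[0.5 0.2 0.1] 6.077800867057651 [ 0.2  0.6 -1.8] [ 0.1  0.  -0.1]
e [-8. -7. -6. -5. -4. -3. -2. -1.  0.  1.  2.  3.  4.  5.  6.  7.  8.]
top [[207.2 195.5]
 [205.  195.9]]
tube [-3.5 -6. ]
[[ 6.9 11.7 17.9 25.4 30.3 28.9 18.   0.6 15.7 25.8 28.5 27.4 24.5 21.  18.  15.8 14.8]
 [14.8 16.1 16.8 16.4 15.2 12.4  7.4  1.2  4.7  7.9  8.5  6.5  4.   1.9  0.2  0.9  1.6]]
gauge [-4.  8.]
[[10.  12.8 16.9 22.3 26.2 25.2 23.5 21.6 18.7 13.3 11.  11.2  9.8  4.3  1.5  6.1 11.6]
 [ 1.1  1.2  2.   2.4  2.4  2.   1.3  0.2  1.3  2.7  4.1  4.5  3.6  3.   3.2  4.8  6. ]]
side [[146.7 215.5]
 [146.3 217.9]]
tube [-3.5  8. ]
[[ 8.7 13.8 19.1 23.4 25.8 26.1 24.2 20.4 14.6  7.9  1.2  5.  10.2 13.9 16.3 17.7 18.2]
 [15.5 18.3 20.7 22.1 21.  18.6 15.4 12.   9.6  8.6  8.5 10.6 14.5 20.  27.8 35.3 39.7]]
gauge [-3. -4.]
[[ 7.  12.1 18.8 24.8 29.1 30.3 26.2 19.4 10.9  1.6  6.9 14.1 19.7 23.5 25.7 26.  25.4]
 [15.4 20.8 25.3 28.7 29.7 27.2 22.2 15.9  9.9  5.7  3.2  1.5  0.5  0.2  0.7  0.9  0.9]]
```

View pics/a2.png

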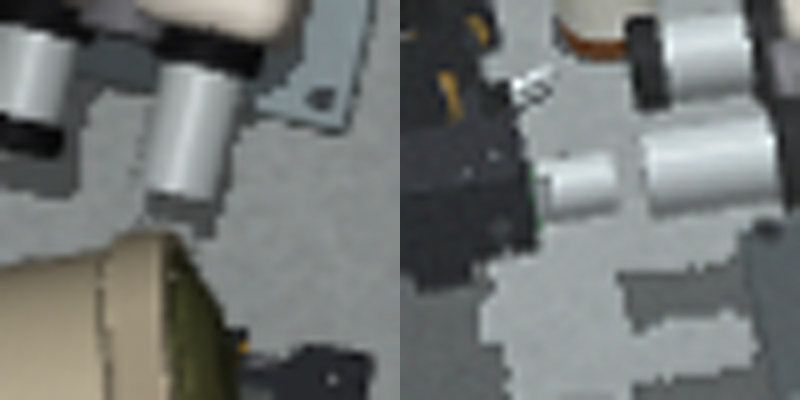

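>>> apply_moves([
  [0.006,0,0],
  [0.006,0,0],
  [0,0,0],
], twist=[0,0,0])

```text
time_s: 11.1
position: [0.5114, 0.1936, 0.1167]
tcp_rot: [-3.125, 0.323, -0.0]
force: [0.2, -0.0, -2.6]
grip_width: 0.316
finger_force: 30.0
```

>>> apply_moves([
  [0.0016,0,0],
  [0,0,0],
], twist=[0,0])

```text
time_s: 11.35
position: [0.512, 0.1935, 0.1167]
tcp_rot: [-3.125, 0.322, -0.0]
force: [0.4, -0.0, -2.6]
grip_width: 0.315
finger_force: 30.0
```

>>> apply_moves([
  [0.0016,0,0],
  [0,0,0],
], twist=[0,0])

```text
time_s: 11.6
position: [0.5128, 0.1933, 0.1167]
tcp_rot: [3.125, -0.322, 0.0]
force: [0.7, -0.0, -3.0]
grip_width: 0.309
finger_force: 30.0
```

>>> apply_moves([
  [0.0016,0,0],
  [0,0,0],
], twist=[0,0])

```text
time_s: 11.85
position: [0.5136, 0.1932, 0.1167]
tcp_rot: [-3.125, 0.322, -0.0]
force: [0.3, 0.7, -2.1]
grip_width: 0.31
finger_force: 30.0
```

>>> apply_moves([
  [0.0016,0,0],
  [0,0,0],
], twist=[0,0])

```text
time_s: 12.1
position: [0.5144, 0.193, 0.1167]
tcp_rot: [-3.125, 0.322, -0.0]
force: [-0.7, 0.7, -1.6]
grip_width: 0.317
finger_force: 30.0
```

>>> apply_moves([
  [0.0016,0,0],
  [0,0,0],
], twist=[0,0])

```text
time_s: 12.35
position: [0.5152, 0.1928, 0.1167]
tcp_rot: [3.125, -0.322, -0.0]
force: [0.2, 0.2, -1.4]
grip_width: 0.312
finger_force: 30.0
```

>>> apply_moves([
  [0.002,0,0],
  [0,0,0],
], twist=[0,0])

```text
time_s: 12.6
position: [0.5162, 0.1926, 0.1167]
tcp_rot: [-3.125, 0.322, -0.0]
force: [0.4, 0.1, -2.7]
grip_width: 0.31
finger_force: 30.0
```

>>> apply_moves([
  [0.002,0,0],
  [0,0,0],
], twist=[0,0])

```text
time_s: 12.85
position: [0.5172, 0.1924, 0.1167]
tcp_rot: [-3.125, 0.322, -0.0]
force: [0.0, -0.3, -1.7]
grip_width: 0.309
finger_force: 30.0
```

>>> apply_moves([
  [0.002,0,0],
  [0,0,0],
], twist=[0,0])

```text
time_s: 13.1
position: [0.5181, 0.1922, 0.1167]
tcp_rot: [-3.125, 0.322, -0.0]
force: [0.5, 0.4, -2.1]
grip_width: 0.309
finger_force: 30.0
```

Run:
```python
from h import *
s=cam('side');t=cam('top');o=ctrl.get_obs();print(o['position'],o['force'],o['torque'])
c1=cv2.resize(t['color'][180:230,175:225],None,fx=8,fy=8,interpolation=cv2.INTER_CUBIC)
c2=cv2.resize(s['color'][125:175,190:240],None,fx=8,fy=8,interpolation=cv2.INTER_CUBIC)
cv2.imwrite('pics/a3.png',np.hstack([c1,c2])[:,:,::-1])
```

```text
[0.51805192 0.19223949 0.11670644] [ 0.27939582  0.01807537 -2.80224568] [ 0.03070325  0.00370038 -0.01430838]
```

View pics/a3.png

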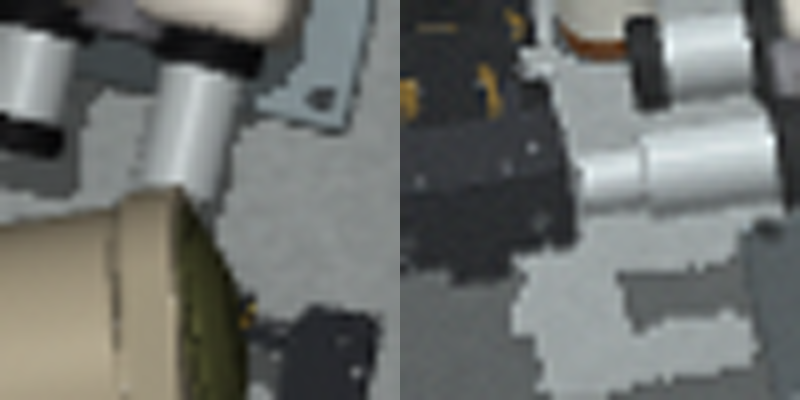

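The side view shows the plug (580–640,183) meeting and entering the tube rim at x≈640, coaxial with it and without force. I'll ease on in.

>>> apply_moves([
  [0.002,0,0],
  [0.001,0,0],
  [0,0,0],
], twist=[0,0,0])

```text
time_s: 13.58
position: [0.5196, 0.1919, 0.1167]
tcp_rot: [-3.125, 0.322, 0.0]
force: [-0.0, -1.3, -2.5]
grip_width: 0.31
finger_force: 30.0
```

>>> apply_moves([
  [0.001,0,0],
  [0.001,0,0],
  [0,0,0],
], twist=[0,0,0])

```text
time_s: 13.95
position: [0.5205, 0.1918, 0.1167]
tcp_rot: [3.125, -0.322, -0.0]
force: [-0.9, -0.0, -2.2]
grip_width: 0.314
finger_force: 30.0
```

```bash
cat > st.py <<'E'
from h import *
np.set_printoptions(precision=4,suppress=True)
o=ctrl.get_obs();r=o['tcp_rot'];y=2*np.arctan2(r[1],r[0]);y=(y+np.pi)%(2*np.pi)-np.pi
a=np.array([np.cos(y),np.sin(y)]);n=np.array([-a[1],a[0]]);f=np.array(o['force']);p=np.array(o['position'])
print(round(o['time_s'],2),p,'yaw',round(y,4),'Fa',f[:2]@a,'Fn',f[:2]@n,'Fz',f[2],'T',np.array(o['torque']),'sa',p[:2]@a,'sn',p[:2]@n)
E
python3 st.py
```

```text
13.95 [0.5205 0.1918 0.1167] yaw -0.2055 Fa -0.865121233536 Fn -0.23105736100444269 Fz -2.2395673069328392 T [0.0521 0.0167 0.0223] sa 0.4704328417219318 sn 0.29394315071134236
```

>>> apply_moves([
  [0.002,0,0],
  [0.002,0,0],
  [0.002,0,0],
  [0,0,0],
], twist=[0,0,0,0])

```text
time_s: 14.45
position: [0.5235, 0.1911, 0.1167]
tcp_rot: [-3.125, 0.322, -0.0]
force: [-0.5, -0.0, -2.1]
grip_width: 0.312
finger_force: 30.0
```

```bash
python3 st.py
```

```text
14.45 [0.5235 0.1911 0.1167] yaw -0.2056 Fa -0.5082133860393137 Fn -0.11462160326401936 Fz -2.0668262836391755 T [0.0724 0.004  0.0561] sa 0.4734794379261458 sn 0.29395556110276166
```

>>> apply_moves([
  [0.002,0,0],
  [0.002,0,0],
  [0.002,0,0],
  [0.002,0,0],
  [0,0,0],
], twist=[0,0,0,0,0])

```text
time_s: 15.08
position: [0.5274, 0.1903, 0.1167]
tcp_rot: [-3.125, 0.322, 0.0]
force: [-0.7, 0.2, -2.0]
grip_width: 0.312
finger_force: 30.0
```

```bash
python3 st.py
```

```text
15.07 [0.5274 0.1903 0.1167] yaw -0.2056 Fa -0.7592619513849262 Fn -0.0020544197379596396 Fz -1.9888964131109603 T [ 0.0017  0.0231 -0.0099] sa 0.4774488751114621 sn 0.29396281570247934
```

>>> apply_moves([
  [0.002,0,0],
  [0.002,0,0],
  [0.002,0,0],
  [0.002,0,0],
  [0.002,0,0],
  [0.002,0,0],
  [0,0,0],
], twist=[0,0,0,0,0,0,0])

```text
time_s: 15.95
position: [0.5333, 0.1891, 0.1167]
tcp_rot: [3.125, -0.322, 0.0]
force: [0.1, -0.0, -2.7]
grip_width: 0.308
finger_force: 30.0
```

```bash
python3 st.py
```

```text
15.95 [0.5333 0.1891 0.1167] yaw -0.2056 Fa 0.09494472090287381 Fn -0.007781427340355456 Fz -2.7116982832857133 T [ 0.0728 -0.018  -0.0282] sa 0.4834725662861412 sn 0.29393461088584094
```

>>> apply_moves([
  [0.002,0,0],
  [0.002,0,0],
  [0.002,0,0],
  [0.001,0,0],
  [0,0,0],
], twist=[0,0,0,0,0])

```text
time_s: 16.58
position: [0.5367, 0.1884, 0.1167]
tcp_rot: [-3.125, 0.322, 0.0]
force: [-0.8, -0.4, -1.9]
grip_width: 0.316
finger_force: 30.0
```

>>> apply_moves([
  [0.0014,0,0],
  [0,0,0],
], twist=[0,0])

```text
time_s: 16.82
position: [0.5374, 0.1882, 0.1167]
tcp_rot: [-3.125, 0.322, 0.0]
force: [0.4, 0.4, -2.7]
grip_width: 0.312
finger_force: 30.0
```

>>> apply_moves([
  [0.0016,0,0],
  [0,0,0],
], twist=[0,0])

```text
time_s: 17.08
position: [0.5382, 0.1881, 0.1167]
tcp_rot: [-3.125, 0.322, 0.0]
force: [0.2, 0.3, -2.4]
grip_width: 0.316
finger_force: 30.0
```

>>> apply_moves([
  [0.0016,0,0],
  [0,0,0],
], twist=[0,0])

```text
time_s: 17.32
position: [0.5389, 0.1879, 0.1167]
tcp_rot: [3.125, -0.322, -0.0]
force: [-0.7, 0.4, -2.8]
grip_width: 0.317
finger_force: 30.0
```

>>> apply_moves([
  [0.0016,0,0],
  [0,0,0],
], twist=[0,0])

```text
time_s: 17.58
position: [0.5398, 0.1877, 0.1167]
tcp_rot: [-3.125, 0.322, -0.0]
force: [-0.2, -0.9, -2.2]
grip_width: 0.313
finger_force: 30.0
```

>>> apply_moves([
  [0.0016,0,0],
  [0,0,0],
], twist=[0,0])

```text
time_s: 17.82
position: [0.5405, 0.1875, 0.1167]
tcp_rot: [3.125, -0.322, 0.0]
force: [0.7, 0.2, -2.0]
grip_width: 0.308
finger_force: 30.0
```

>>> apply_moves([
  [0.0016,0,0],
  [0,0,0],
], twist=[0,0])

```text
time_s: 18.08
position: [0.5413, 0.1874, 0.1167]
tcp_rot: [3.125, -0.322, -0.0]
force: [0.4, 0.3, -2.0]
grip_width: 0.312
finger_force: 30.0
```

>>> apply_moves([
  [0.0016,0,0],
  [0,0,0],
], twist=[0,0])

```text
time_s: 18.32
position: [0.5421, 0.1872, 0.1167]
tcp_rot: [3.125, -0.322, -0.0]
force: [0.1, 0.1, -2.8]
grip_width: 0.316
finger_force: 30.0
```

>>> apply_moves([
  [0.0016,0,0],
  [0,0,0],
], twist=[0,0])

```text
time_s: 18.58
position: [0.5429, 0.187, 0.1167]
tcp_rot: [3.125, -0.322, 0.0]
force: [-0.3, 0.5, -2.0]
grip_width: 0.315
finger_force: 30.0
```

>>> apply_moves([
  [0.0016,0,0],
  [0,0,0],
], twist=[0,0])

```text
time_s: 18.82
position: [0.5437, 0.1869, 0.1167]
tcp_rot: [-3.125, 0.322, -0.0]
force: [0.3, -0.0, -3.1]
grip_width: 0.311
finger_force: 30.0
```

>>> apply_moves([
  [0.0016,0,0],
  [0,0,0],
], twist=[0,0])

```text
time_s: 19.08
position: [0.5445, 0.1867, 0.1167]
tcp_rot: [-3.125, 0.322, -0.0]
force: [0.6, -0.2, -1.2]
grip_width: 0.312
finger_force: 30.0
```

>>> apply_moves([
  [0.0016,0,0],
  [0,0,0],
], twist=[0,0])

```text
time_s: 19.32
position: [0.545, 0.1866, 0.1167]
tcp_rot: [-3.125, 0.322, 0.001]
force: [-1.9, 0.8, -2.8]
grip_width: 0.31
finger_force: 30.0
```

```bash
python3 st.py
python3 - <<'E'
from h import *
s=cam('side')
c2=cv2.resize(s['color'][125:175,185:245],None,fx=10,fy=10,interpolation=cv2.INTER_CUBIC)
cv2.imwrite('pics/a4.png',c2[:,:,::-1])
E
```

```text
19.32 [0.545  0.1866 0.1167] yaw -0.2056 Fa -2.0103680676383107 Fn 0.3859463670466632 Fz -2.761749019171807 T [-0.005   0.2227 -0.0115] sa 0.4954501456625244 sn 0.2939611073465262
```

View pics/a4.png

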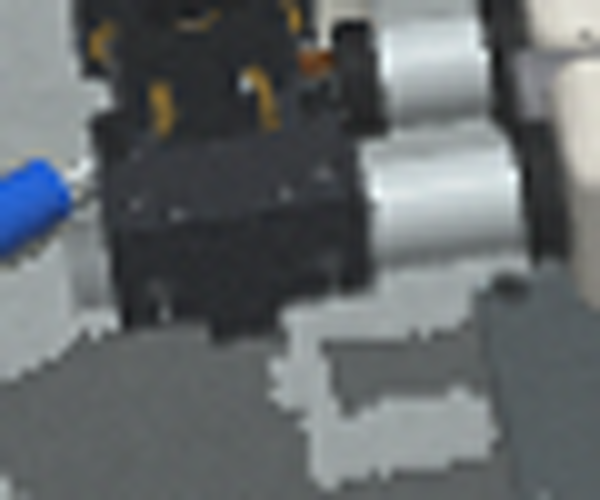

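The collar is hidden behind the gripper (crop 365,210) at the rim. Contact begins at about 2 N, so I'll press on.

>>> apply_moves([
  [0.0006,0,0],
  [0,0,0],
], twist=[0,0])

```text
time_s: 19.62
position: [0.5451, 0.1866, 0.1166]
tcp_rot: [3.125, -0.322, -0.002]
force: [-3.7, 0.5, -1.0]
grip_width: 0.311
finger_force: 30.0
```

```bash
python3 st.py
```

```text
19.62 [0.5451 0.1866 0.1166] yaw -0.2055 Fa -3.7686496019900426 Fn -0.22495749826991418 Fz -0.9604400668235743 T [ 0.1369  0.5805 -0.0609] sa 0.4955507677262097 sn 0.29393281574952806
```

>>> apply_moves([
  [0.0008,0,0],
  [0,0,0],
  [0,0,0],
  [0,0,0],
  [0,0,0],
], twist=[0,0,0,0,0])

```text
time_s: 20.25
position: [0.5451, 0.1866, 0.1165]
tcp_rot: [3.125, -0.322, -0.003]
force: [-6.6, 0.8, -1.0]
grip_width: 0.313
finger_force: 30.0
```

```bash
python3 st.py
```

```text
20.25 [0.5451 0.1866 0.1165] yaw -0.2054 Fa -6.603378190705794 Fn -0.5436499655293902 Fz -0.9943948278970002 T [ 0.2038  0.8742 -0.104 ] sa 0.49559888010135617 sn 0.293926486283815
```

>>> apply_moves([
  [0.0003,0,0],
  [0,0,0],
  [0,0,0],
  [0,0,0],
  [0,0,0],
], twist=[0,0,0,0,0])

```text
time_s: 20.88
position: [0.5452, 0.1866, 0.1165]
tcp_rot: [3.125, -0.322, -0.004]
force: [-7.3, 1.0, -0.7]
grip_width: 0.315
finger_force: 30.0
```

```bash
python3 st.py
```

```text
20.88 [0.5452 0.1866 0.1165] yaw -0.2054 Fa -7.399564256648868 Fn -0.48434853581857973 Fz -0.7440582630187559 T [ 0.1939  1.0088 -0.0979] sa 0.4956320647068185 sn 0.2939244798465091
```

>>> apply_moves([
  [-0.004,0,0],
  [-0.01,0,0],
  [-0.01,0,0],
  [-0.01,0,0],
  [-0.01,0,0],
  [-0.01,0,0],
  [-0.01,0,0],
  [-0.03,0,0],
  [-0.038,0,0],
  [0,0,0],
], twist=[0,0,0,0,0,0,0,0,0,0])

```text
time_s: 22.12
position: [0.4807, 0.2002, 0.1169]
tcp_rot: [3.125, -0.321, -0.0]
force: [-0.0, 0.5, -1.5]
grip_width: 0.316
finger_force: 30.0
```

```bash
python3 st.py
```

```text
22.12 [0.4807 0.2002 0.1169] yaw -0.2048 Fa -0.13509017374288645 Fn 0.470436855501772 Fz -1.4533523583170636 T [0.0535 0.035  0.0446] sa 0.4299630029314755 sn 0.29371090292028595
```

>>> apply_moves([
  [0,0,0],
  [0,0,0],
  [0,0,0],
  [0,0,0],
  [0,0,0],
  [0,0,0],
  [0,0,0],
  [0,0,0],
  [0,0,0],
], twist=[-0.0555,-0.0555,-0.0555,-0.0555,-0.0555,-0.0555,-0.0555,-0.0555,-0.0555])

```text
time_s: 23.25
position: [0.4822, 0.1997, 0.1168]
tcp_rot: [2.433, 1.986, 0.001]
force: [0.1, -0.5, -3.5]
grip_width: 0.319
finger_force: 30.0
```

>>> apply_moves([
  [0,0,0],
  [0,0,0],
  [0,0,0],
  [0,0,0],
  [0,0,0],
  [0,0,0],
  [0,0,0],
  [0,0,0],
  [0,0,0],
  [0,0,0],
], twist=[-0.0555,-0.0555,-0.0555,-0.0555,-0.0555,-0.0555,-0.0555,-0.0555,-0.0565,0])

```text
time_s: 24.5
position: [0.4821, 0.1997, 0.1168]
tcp_rot: [0.325, 3.124, 0.0]
force: [-0.3, -0.2, -2.6]
grip_width: 0.311
finger_force: 30.0
```

```bash
python3 st.py
python3 - <<'E'
from h import *
t=cam('top');s=cam('side')
for p in(t,s):print([(np.round(d['point'],1).tolist(),round(d['score'],2)) for d in ctrl.pinpoint('gauge_nogo',p)[:4]])
a=np.array([.979,-.204]);n=np.array([.204,.979])
for d in(.030,.049,.055):
  P=a*(.42996+d)+n*.2937;print(d,proj(s,[[*P,.135]]),proj(t,[[*P,.135]]))
c1=cv2.resize(t['color'][175:235,175:215],None,fx=10,fy=10,interpolation=cv2.INTER_CUBIC)
c2=cv2.resize(s['color'][120:180,185:225],None,fx=10,fy=10,interpolation=cv2.INTER_CUBIC)
cv2.imwrite('pics/n1.png',np.hstack([c1,c2])[:,:,::-1])
E
```

```text
24.5 [0.4821 0.1997 0.1168] yaw 2.9342 Fa 0.2778760464192248 Fn 0.24531309538131013 Fz -2.634385504135551 T [-0.008  -0.1416 -0.0499] sa -0.4305956247462129 sn -0.29471258699915204
[([207.3, 252.3], 0.86), ([187.1, 391.5], 0.57), ([150.5, 356.0], 0.53)]
[([290.0, 362.6], 0.93), ([213.5, 236.5], 0.92), ([151.9, 200.1], 0.48)]
0.03 [[149.97267513 195.1464873 ]] [[226.83077295 191.45251505]]
0.049 [[148.93541598 201.63990748]] [[220.5911962  192.75533195]]
0.055 [[148.60914083 203.68649609]] [[218.62308918 193.16661029]]
```

View pics/n1.png

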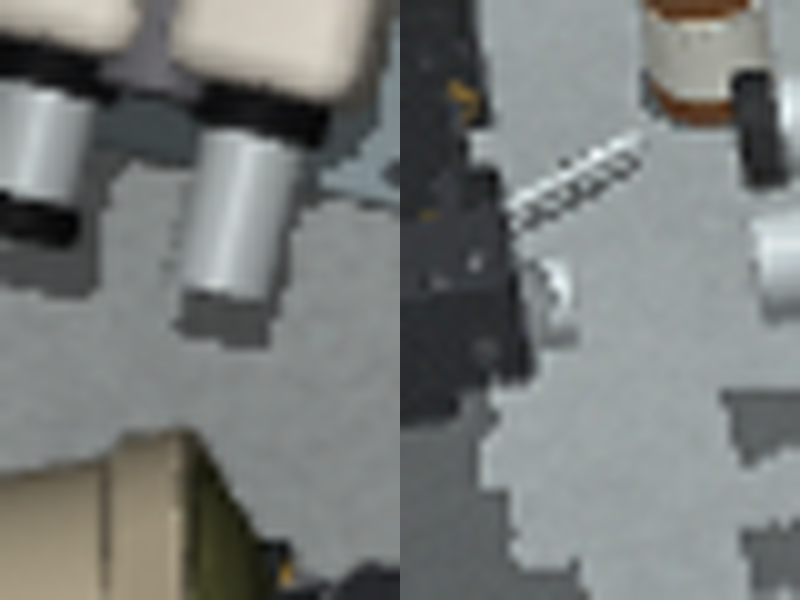

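No-go end is at side crop (577,300), gap to the rim about 54 mm, coaxial. I'll close in.

>>> apply_moves([
  [-0.02,0,0],
  [-0.03,0,0],
  [-0.03,0,0],
  [-0.012,0,0],
  [-0.004,0,0],
  [0,0,0],
], twist=[0.0005,0,0,0,0,0])

```text
time_s: 25.45
position: [0.5282, 0.1901, 0.1167]
tcp_rot: [-0.325, -3.124, 0.0]
force: [0.5, -0.1, -2.4]
grip_width: 0.312
finger_force: 30.0
```

```bash
python3 st.py
```

```text
25.45 [0.5282 0.1901 0.1167] yaw 2.9344 Fa -0.5214347853834874 Fn -0.042508352324870755 Fz -2.4207911227291237 T [ 0.0242 -0.1756 -0.0342] sa -0.4777799581553157 sn -0.2946872101492161
```

>>> apply_moves([
  [-0.004,0,0],
  [-0.002,0,0],
  [0,0,0],
], twist=[-0.0005,0,0])

```text
time_s: 25.82
position: [0.5313, 0.1894, 0.1168]
tcp_rot: [0.322, 3.125, 0.0]
force: [0.7, -0.3, -1.5]
grip_width: 0.309
finger_force: 30.0
```

>>> apply_moves([
  [-0.002,0,0],
  [0,0,0],
], twist=[0,0])

```text
time_s: 26.08
position: [0.5323, 0.1892, 0.1167]
tcp_rot: [0.322, 3.125, 0.0]
force: [0.7, -0.3, -1.9]
grip_width: 0.315
finger_force: 30.0
```

>>> apply_moves([
  [-0.002,0,0],
  [0,0,0],
], twist=[0,0])

```text
time_s: 26.32
position: [0.5333, 0.189, 0.1167]
tcp_rot: [0.322, 3.125, 0.0]
force: [-0.1, -0.1, -1.5]
grip_width: 0.314
finger_force: 30.0
```

>>> apply_moves([
  [-0.002,0,0],
  [0,0,0],
], twist=[0,0])

```text
time_s: 26.58
position: [0.5343, 0.1888, 0.1167]
tcp_rot: [0.322, 3.125, 0.0]
force: [0.5, 0.2, -1.4]
grip_width: 0.308
finger_force: 30.0
```

>>> apply_moves([
  [-0.002,0,0],
  [0,0,0],
], twist=[0,0])

```text
time_s: 26.82
position: [0.5348, 0.1887, 0.1166]
tcp_rot: [-0.322, -3.124, 0.0]
force: [-3.3, 1.3, -2.1]
grip_width: 0.311
finger_force: 30.0
```

>>> apply_moves([
  [-0.0008,0,0],
  [0,0,0],
], twist=[0,0])

```text
time_s: 27.08
position: [0.5349, 0.1887, 0.1165]
tcp_rot: [-0.322, -3.123, 0.0]
force: [-6.0, 1.4, -0.9]
grip_width: 0.316
finger_force: 30.0
```

```bash
python3 st.py
```

```text
27.07 [0.5349 0.1887 0.1165] yaw 2.9362 Fa 6.126363376455955 Fn -0.16899057480107915 Fz -0.9003736013811896 T [ 0.2002  0.6306 -0.0627] sa -0.48515365747395706 sn -0.29385000842457065
```

>>> apply_moves([
  [-0.0006,0,0],
  [0,0,0],
  [0,0,0],
  [0,0,0],
  [0,0,0],
  [0,0,0],
], twist=[0,0,0,0,0,0])

```text
time_s: 27.82
position: [0.5349, 0.1887, 0.1164]
tcp_rot: [-0.322, -3.122, 0.0]
force: [-7.1, 1.7, -1.0]
grip_width: 0.309
finger_force: 30.0
```

```bash
python3 st.py
```

```text
27.82 [0.5349 0.1887 0.1164] yaw 2.9362 Fa 7.3163752463069684 Fn -0.20015948514826687 Fz -1.038957679257705 T [ 0.1983  0.803  -0.0685] sa -0.48515756040130475 sn -0.2938454928459017
```

>>> apply_moves([
  [0.004,0,0],
  [0.03,0,0],
  [0.05,0,0],
  [0.036,0,0],
  [0,0,0],
], twist=[0,0,0,0,0])

```text
time_s: 28.45
position: [0.477, 0.2009, 0.1171]
tcp_rot: [0.321, 3.124, 0.0]
force: [-0.4, -0.3, -1.8]
grip_width: 0.314
finger_force: 30.0
```

>>> apply_moves([
  [0,0,0],
  [0,0,0],
  [0,0,0],
  [0,0,0],
  [0,0,0],
  [0,0,0],
  [0,0,0],
  [0,0,0],
], twist=[0.051,0.051,0.051,0.051,0.051,0.051,0.0505,0])

```text
time_s: 29.45
position: [0.4781, 0.2005, 0.1168]
tcp_rot: [1.931, 2.477, 0.001]
force: [-0.4, 0.1, -2.1]
grip_width: 0.313
finger_force: 30.0
```

```bash
cat > go.py <<'E'
import sys
from h import *
o=ctrl.get_obs();r=o['tcp_rot'];y=2*np.arctan2(r[1],r[0]);y=(y+np.pi)%(2*np.pi)-np.pi;p=np.array(o['position'])
d=np.array([.5551,-.2039,.0338])-p;c,s=np.cos(y),np.sin(y)
print('yaw',y,'twist',-(1.816-y)/np.pi,'slide',np.round([(c*d[0]+s*d[1])*2,(s*d[0]-c*d[1])*2,-d[2]*2],4),p,np.round(o['force'],1),np.round(o['torque'],2))
E
python3 go.py
```

```text
yaw 1.8171502262245154 twist 0.00036612837861108504 slide [-0.8218 -0.048   0.1661] [0.47814146 0.2004636  0.11683758] [-0.4  0.1 -2.1] [-0.03 -0.08 -0.05]
```

>>> apply_moves([
  [-0.06,-0.003,0],
  [-0.1,-0.006,0],
  [-0.11,-0.006,0],
  [-0.11,-0.007,0],
  [-0.11,-0.006,0],
  [-0.11,-0.006,0],
  [-0.1,-0.006,0],
  [-0.08,-0.005,0],
  [-0.04,-0.003,0],
  [0,0,0],
], twist=[0,0,0,0,0,0,0,0,0,0])

```text
time_s: 30.7
position: [0.5535, -0.2033, 0.1165]
tcp_rot: [-1.933, -2.477, -0.0]
force: [0.4, 0.8, -2.1]
grip_width: 0.313
finger_force: 30.0
```

>>> apply_moves([
  [0,0,0],
  [0,0,0],
], twist=[0,0])

```text
time_s: 30.95
position: [0.5535, -0.2016, 0.1169]
tcp_rot: [-1.931, -2.478, -0.0]
force: [0.3, 0.0, -3.5]
grip_width: 0.313
finger_force: 30.0
```

```bash
python3 go.py
```

```text
yaw 1.817940650626145 twist 0.0006177282799307212 slide [-0.0053  0.0019  0.1661] [ 0.55350723 -0.2015706   0.11686586] [ 0.3  0.  -3.5] [-0.08 -0.12 -0.02]
```

Lowering to 3 mm above the seat first.

>>> apply_moves([
  [-0.004,0.002,0.03],
  [0,0,0.05],
  [0,0,0.05],
  [0,0,0.02],
  [0,0,0.008],
  [0,0,0],
  [0,0,0],
], twist=[0.0006,0,0,0,0,0,0])

```text
time_s: 31.82
position: [0.5553, -0.2048, 0.0385]
tcp_rot: [1.934, 2.474, 0.0]
force: [0.2, 0.4, -2.4]
grip_width: 0.311
finger_force: 30.0
```

```bash
python3 go.py
```

```text
yaw 1.8142070885806838 twist -0.0005707014298201763 slide [0.0018 0.     0.0094] [ 0.55528928 -0.20475484  0.03848777] [ 0.2  0.4 -2.4] [-0.02 -0.1  -0.02]
```

>>> apply_moves([
  [0.001,0,0.003],
  [0,0,0.003],
  [0,0,0.001],
  [0,0,0],
], twist=[0,0,0,0])

```text
time_s: 32.33
position: [0.5548, -0.2041, 0.0342]
tcp_rot: [-1.935, -2.475, 0.0]
force: [0.3, -0.6, -2.6]
grip_width: 0.311
finger_force: 30.0
```

>>> apply_moves([
  [0,0,0.0012],
  [0,0,0],
], twist=[0,0])

```text
time_s: 32.58
position: [0.555, -0.2041, 0.0339]
tcp_rot: [1.935, 2.474, 0.0]
force: [-0.1, 0.9, -0.7]
grip_width: 0.315
finger_force: 30.0
```

```bash
python3 go.py
```

```text
yaw 1.8141988197131713 twist -0.0005733334920969439 slide [0.0004 0.0003 0.0001] [ 0.55498665 -0.204118    0.03387444] [-0.1  0.9 -0.7] [-0.01 -0.06 -0.01]
```

The rack is taking the weight at the original height, so I'll release, let it settle and lift away.

>>> apply_moves([
  [0,0,0.0006],
  [0,0,0],
  [0,0,0],
  [0,0,0],
  [0,0,0],
  [0,0,0],
  [0,0,0],
  [0,0,0],
  [0,0,0],
], twist=[0,0,0,0,0,0,0,0,0], grip=-1)

```text
time_s: 33.7
position: [0.5548, -0.2041, 0.0333]
tcp_rot: [1.935, 2.475, 0.0]
force: [0.3, 0.4, 0.4]
grip_width: 0.999
finger_force: 0.0
```

>>> apply_moves([
  [0,0,-0.02],
  [0,0,-0.06],
  [0,0,-0.1],
  [0,0,-0.1],
  [0,0,-0.1],
  [0,0,0],
  [0,0,0],
], twist=[0,0,0,0,0,0,0])

```text
time_s: 34.58
position: [0.5544, -0.2039, 0.2228]
tcp_rot: [-1.935, -2.474, 0.0]
force: [-0.2, -0.6, -0.2]
grip_width: 0.997
finger_force: 0.0
```

Run:
```python
from h import *
s=cam('side')
o=ctrl.get_obs();print(o['position'],o['force'],o['grip_width'])
hsv=cv2.cvtColor(s['color'],cv2.COLOR_RGB2HSV);m=cv2.inRange(hsv,(105,120,60),(125,255,255))
n,l,st,c=cv2.connectedComponentsWithStats(m)
for i in range(1,n):
    if st[i,4]>60:print(st[i],c[i])
    if st[i,4]>60 and 230<c[i][1]<300 and 240<c[i][0]<300:
        P=np.array([atz(s,q,.052)[:2] for q in np.argwhere(l==i)]);w,v=np.linalg.eigh(np.cov(P.T));print(P.mean(0),np.arctan2(v[1,1],v[0,1])%np.pi)
print([(np.round(d['point'],1).tolist(),round(d['score'],2)) for d in ctrl.pinpoint('gauge_mid',s)[:4]])
```

```text
[ 0.55430246 -0.20379226  0.22217282] [-0.94621585 -0.38026591  0.09147453] 1.0021003872305658
[210   0  18  19 146] [215.89726027  10.33561644]
[  317     0   195   167 17482] [441.49891317  55.03226175]
[134  14  22  23 193] [141.89637306  26.20725389]
[170 147  12  10  75] [175.13333333 151.49333333]
[316 157  63  41 234] [347.16666667 182.32051282]
[316 162  62  42 212] [344.63207547 187.4009434 ]
[256 255  23  24 258] [265.74418605 265.89147287]
[ 0.55400211 -0.19893258] 1.7591532569286894
[397 273 104  60 657] [456.92237443 302.57229833]
[([267.9, 267.6], 0.92), ([221.3, 254.0], 0.48)]
```

```bash
python3 -c "
from workcell import ctrl
print(ctrl.finish_job())"
```

```text
the job is handed in; nothing more can be done
None
```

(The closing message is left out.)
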